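Go/no-go check of a locating pin

TASK

Check the steel locating pin on the gap gauge: take it out of the grey stand and, holding it upright with its shank low between the posts, push it from the front through the gap between the two green go posts and on until the two red no-go posts stop it. Press it against the red posts gently, a few newtons for half a second, and never force it against any post; then take it out of the gauge and lower it, without dropping it, fully home into the green stand. Leave the other things on the bench alone.

Things in the scene. Friction and masses are not known exactly. Their poses are not given: they have to be found in the camera images.
- pin_head (a point): Centre of the pin's gripping head. Steel pin, upright, 95 mm long, 0.08 to 0.15 kg: a shank 14 mm in diameter and 65 mm long (foot chamfered 2 mm), and above it a round head 18 mm in diameter and 30 mm high. This point lies on the axis 80 mm above the foot and 15 mm below the top. z runs up along the pin. It starts standing in the grey stand.
- pin_foot (a point): Centre of the pin's flat foot (bottom end of the shank), on the pin's axis; z runs up along the pin.
- gap (a point): Midway between the two green-banded go posts, level with the post tops (70 mm above the worktop). x: level pushing direction, from the open robot side through the green gap to the red posts; y: from one green post to the other; z up. The green posts (fixed, upright, 10 mm in diameter) stand at y = +-12.8 mm: clear gap 15.6 mm, so the 14 mm shank passes with 0.8 mm to spare each side.
- nogo_track (a point): Fixed point 40 mm behind gap along its x, same height and axes: the foremost place for the red posts. The two red-banded no-go posts (10 mm in diameter, y = +-10.5 mm, clear gap 11 mm, red back plate behind) stand on a red carriage clamped 0 to 28 mm behind this point. They stop the pin's axis 6 mm before their own line, 34 to 62 mm behind gap; where is not listed: feel or see it.
- gauge: Gap gauge, fixed: aluminium base 145 x 90 x 10 mm with four rigid steel posts. Origin on its underside, 30 mm behind the green post line; axes as gap. The red carriage is 18 mm high; a pin foot about 26 mm above the worktop passes clear of it, well between the posts. Wedged between two posts, the contact forces add to about twice the push. Over 24 N in all (a push of about 12 N) counts as forcing.
- stand_start_floor (a point): Centre of the floor of the blind round socket in the grey stand (a fixed block 56 x 56 x 32 mm on an 80 x 80 x 6 mm flange, with one vertical socket, 16 mm in diameter, 25 mm deep, mouth chamfered 3 mm). This point is 7 mm above the worktop, 25 mm below the stand's top. The pin's foot stands here at the start.
- stand_passed_floor (a point): The same for the green stand, fixed and of the same sizes, empty at the start: the checked pin belongs here with its foot on this point. The two stands may change places.
- jar: Glass jar, 68 mm across, 103 mm high, bystander; origin at the centre of its underside.
- carton: Small white carton, 100 x 50 x 36 mm, bystander; origin at the centre of its underside.
- timer: White lab timer, 64 x 62 x 20 mm, bystander; origin at the centre of its underside.
Things that resemble listed ones, but are neither listed nor needed, are in the scene too. What is shaped like the part that bears stand_passed_floor but pink is not meant.

How it is judged:
On the way, in this order (a step that is already met when the one before it is completed fails the run):
1. the pin is brought upright and low in front of the green gap (x of pin_foot in the frame of gap between -0.06 and -0.009 m and y of pin_foot in the frame of gap between -0.015 and 0.015 m and z of pin_foot in the frame of gap between -0.0515 and -0.015 m and angle between pin_foot's own z axis and vertical below 0.15 rad), for 0.02 s.
2. the shank is between the green posts (x of pin_foot in the frame of gap between -0.005 and 0.005 m and y of pin_foot in the frame of gap between -0.003 and 0.003 m and z of pin_foot in the frame of gap between -0.0515 and -0.015 m and angle between pin_foot's own z axis and vertical below 0.15 rad), for 0.02 s.
3. the pin, through the green gap, is pressed against the red posts with 4 N or more in all (a push of about 2 N) for 0.3 s (x of pin_foot in the frame of gap between 0.028 and 0.0645 m and y of pin_foot in the frame of gap between -0.004 and 0.004 m and z of pin_foot in the frame of gap between -0.0515 and -0.015 m and angle between pin_foot's own z axis and vertical below 0.15 rad and contact force between pin and gauge above 4 N), for 0.3 s.
At the end, for the whole second after the job is handed in: The pin stands released and still in the green stand, its foot on the socket's floor (within 3 mm in height and sideways), tilted less than 0.12 rad (horizontal distance between pin_foot and stand_passed_floor below 0.003 m and z of pin_foot in the frame of stand_passed_floor between -0.003 and 0.003 m and angle between pin_foot's own z axis and vertical below 0.12 rad and linear speed of pin below 0.02 m/s and contact force between pin and the fingers below 0.05 N); the robot touches nothing.
It fails at once if the pin is forced against the gauge with more than 24 N in all (contact force between pin and gauge above 24 N).
It fails at once if the arm or fingers hit the gauge (contact force between the arm and gauge above 5 N).
It fails at once if the pin is dropped into the green stand (faster than 0.5 m/s there) (horizontal distance between pin_foot and stand_passed_floor below 0.012 m and z of pin_foot in the frame of stand_passed_floor below 0.022 m and linear speed of pin above 0.5 m/s).
It fails at once if a bystander (jar, carton or timer) is moved more than 20 mm (distance of any of jar, carton, timer from where it was at the start of the episode above 0.02 m).
It also fails if it takes over 64 s, if anything falls off the work surface, if the arm or the gripper's body presses on something with over 40 N, if the wrist force passes 120 N, or if a joint passes its speed limit or range.

ROBOT

A 6-joint arm with a two-finger parallel gripper is mounted at the origin on a cart in front of the work surface, level with it; the furniture and walls round the work are solid. World frame = base frame: x ahead of the robot, y to its left, z up, the work surface at z = 0. Lengths are in m, angles in rad, forces in N, time in s.
With the tool pointing down it reaches from about 0.375 to 0.925 m from the base axis. Payload 5.7 kg.
Tool frame: the origin (TCP) lies midway between the tips of the shut fingers; the grasp point (between the pads) lies 19 mm behind it; z points along the fingers, y is the line along which they close (so a half turn about z gives the same grasp; the last joint's range is limited). The gripper opens to 88 mm and grips with 3 to 60 N. Pads are 20 mm wide; open, the fingers measure 115 mm over their backs; the gripper's body (75 mm by 178 mm) begins 61 mm behind the grasp point.
Start: joints at [1.048, 0.359, 1.51, -0, 1.272, -0.115], TCP at [0.238, 0.551, 0.223] pointing down, gripper open.
Joint ranges: [-2.97, 2.97], [-1.01, 2.36], [0.21, 2.38], [-0.96, 4.11], [0.2, 2.71], [-2.98, 2.98]. Speed limits (rad/s): [2.39, 2.39, 3.14, 3.14, 3.14, 3.14].

INTERFACE

Orientations are given as a unit quaternion [x, y, z, w].
In Python, from bench import move_ptp, servo_line, goto_joints, move_gripper, sleep, inverse_kinematics, capture, PlanningError, close_job, spot_in, silhouettes, current_clock, current_joint_pos, current_qvel, current_joint_torque, current_position, current_orientation, current_force, current_torque, current_finger_gap, current_grip_force gives the robot as it stands. Calls block until the motion is done:
- move_ptp(position, orientation): joint-space move of the TCP to a pose.
- servo_line(position, orientation=None, rate=0.15, contact_N=None): straight line of the TCP; orientation=None keeps the orientation; rate is the mean speed in m/s. With contact_N (N) it stops when the force on the tool has changed by that much, and returns True; else False.
- goto_joints(angles): joint-space move.
- move_gripper(opening): finger opening in m; the grip force is fixed at half the most; returns when the fingers have stopped.
- sleep(seconds).
- inverse_kinematics(position, orientation): joint angles nearest the present ones, or None.
- capture(name): name is "side" or "top" or "wrist"; returns a dict with "image" (420x560x3 uint8, blue, green, red), "range_z" (420x560 float32, m along the optical axis (not along the pixel's ray), 0 where there is no reading), "intrinsics" (3x3 intrinsics, pixels), "k1" (the pictures are not rectified: a ray, as slopes to the right and down, at radius r is drawn at 1 + k1 r^2 times it, then the intrinsics apply), "R" (3x3) and "t" (3): a world point X has camera coordinates R X + t. Camera axes: x right, y down, z forward; pixel columns grow to the right and rows downward; lengths in m; the calibration is good to about 2 mm. A picture is of the moment at which its call begins.
A pose or a line that the arm cannot do raises PlanningError and nothing moves.
- close_job(): hands the job in; it is judged then, once.
Trained networks look in the newest picture that a camera, given by its name, has taken for a name from the list of things; names that differ only in an ending like _2 or _b are one class to them, and where a whole thing is asked for, a point or a joint stands for the part that bears it (a point fixed in the world has none). Each returns a list of dicts, best first, with "conf" (0 to 1); they miss things now and then, are a little off and sometimes report something else, mostly with a low value. They report only what shows in the picture. A call takes as long as a camera call. They do not tell look-alikes from the thing itself.
- spot_in(camera, query): "xy" ([column, row] in pixels, amid what is visible of it).
- silhouettes(camera, query): "region" (420x560 bool, what is visible of it) and "xy" ([column, row] in pixels, amid what is visible of it).
Readings, each from a call of its own:
- current_clock(): time.
- current_joint_pos(): joint angles.
- current_qvel(): joint speeds.
- current_joint_torque(): joint torques, N m.
- current_position(): TCP position.
- current_orientation(): TCP orientation.
- current_force(): force on the tool from outside, world axes, zero at the start.
- current_torque(): the same for the moment, N m.
- current_finger_gap(): finger opening in m.
- current_grip_force(): force on a finger pad.
Only numpy, scipy, OpenCV 4.12 (cv2) and the standard library are available. Lean on these libraries where they do the work, as an engineer would, in place of code of your own. Each camera call takes 0.05 s, during which the arm holds its last target. There are 200 camera calls.

## Working session

There is one attempt and no reset: what is moved stays moved. The work goes in short steps, each a Python script; the robot and the scene stay as the last script left them, time stands still between calls to the robot, and variables do not carry over. Pictures are saved under pics/ and viewed, at most 10 in all, crops included, and the job is handed in when it is done.

```bash
mkdir -p pics; ls; python3 - <<'E'
from bench import *
import cv2, numpy as np
ims=[]
for c in ["top","side"]:
    d=capture(c); np.savez(f"{c}.npz",**d); cv2.imwrite(f"pics/{c}0.png",d["image"])
    print(c,d["R"].round(3).tolist(),d["t"],d["intrinsics"].tolist(),d["k1"])
    for q in ["pin_head","gap","gauge","stand_start_floor","stand_passed_floor","jar","carton","timer"]:
        print(q,[(np.round(s["xy"],1).tolist(),round(s["conf"],2)) for s in silhouettes(c,q)], [(np.round(s["xy"],1).tolist(),round(s["conf"],2)) for s in spot_in(c,q)])
print(current_clock())
E
```

```text
pics
top [[-0.001, -1.0, 0.018], [-0.991, -0.001, -0.13], [0.13, -0.018, -0.991]] [-0.05912132  0.55051307  0.91350175] [[397.94901256519506, 0.0, 285.55317231081744], [0.0, 397.94901256519506, 214.7694322135897], [0.0, 0.0, 1.0]] 0.030684871986957477
pin_head [([162.9, 222.3], 0.56)] [([163.5, 222.9], 0.51)]
gap [([255.4, 205.0], 0.63)] [([255.7, 207.1], 0.81)]
gauge [([257.3, 205.9], 0.95)] []
stand_start_floor [([171.6, 228.9], 0.92)] [([172.2, 227.1], 0.62)]
stand_passed_floor [([300.1, 272.7], 0.95), ([398.9, 226.8], 0.93), ([346.4, 229.8], 0.68), ([358.6, 295.6], 0.66)] [([356.3, 295.8], 0.93), ([344.8, 230.8], 0.83), ([297.9, 271.3], 0.8), ([397.3, 226.0], 0.67)]
jar [([339.0, 142.8], 0.6)] [([339.3, 142.0], 0.83), ([259.2, 206.2], 0.36)]
carton [([183.5, 154.5], 0.6)] [([181.2, 152.6], 0.92)]
timer [([188.3, 296.9], 0.96)] [([188.6, 291.6], 0.57)]
side [[-0.992, -0.123, -0.023], [-0.04, 0.482, -0.875], [0.119, -0.868, -0.483]] [0.5354104  0.09830497 0.88066217] [[461.5661996424801, 0.0, 281.18610071151795], [0.0, 461.5661996424801, 203.31766505253182], [0.0, 0.0, 1.0]] -0.09024393984057538
pin_head [([268.0, 280.2], 0.64), ([262.5, 237.6], 0.55)] [([269.2, 279.4], 0.66)]
gap [([263.6, 236.1], 0.91)] [([264.7, 235.1], 0.74)]
gauge [([265.1, 238.3], 0.93)] [([261.9, 239.8], 0.86)]
stand_start_floor [([271.3, 315.9], 0.96)] [([272.6, 315.6], 0.67)]
stand_passed_floor [([345.7, 214.4], 0.98), ([301.9, 189.3], 0.91), ([362.4, 188.6], 0.74)] [([303.2, 168.2], 0.97), ([362.3, 190.5], 0.92), ([343.3, 215.6], 0.76), ([302.4, 190.2], 0.71)]
jar [([214.9, 176.7], 0.68)] [([214.5, 172.7], 0.59)]
carton [([178.8, 287.1], 0.75)] [([179.5, 286.8], 0.73)]
timer [([374.5, 297.7], 0.57), ([299.5, 190.7], 0.42)] [([372.8, 299.9], 0.62)]
1.7
```

View pics/top0.png

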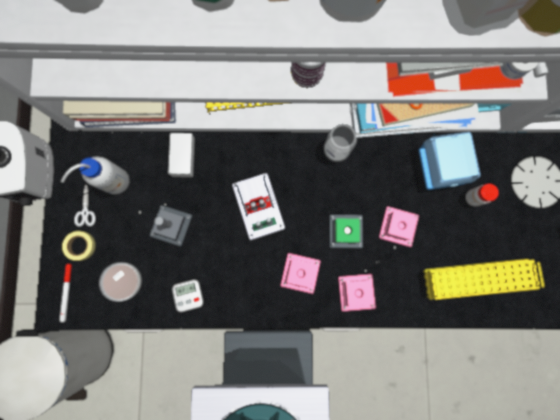

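View pics/side0.png

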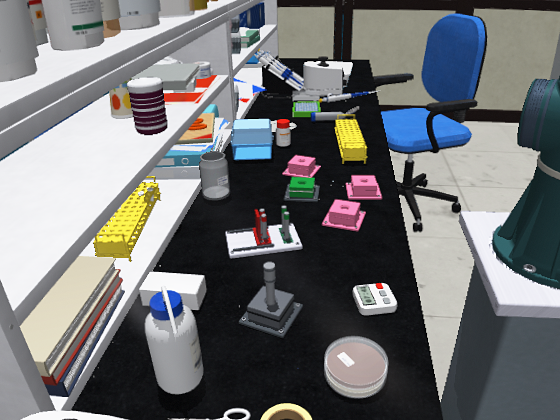

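The top view shows the pin standing in the only grey stand (162,222). The green stand is at (347,231), with pink look-alikes at (300,272), (399,227) and (357,293), which I reject. The gauge is at (257,205), with its green posts on the robot side (263,223) and red behind (257,203). The shelf lies behind, from about row 130 up. The side view agrees: pin (268,280), green stand (302,188), gauge (264,238).

```bash
cat > h.py <<'E'
import numpy as np, cv2
from bench import *
def rays(d,uv):
    K=d["intrinsics"]; k=float(d["k1"])
    return cv2.undistortPoints(np.float64(uv).reshape(-1,1,2),K,np.array([k,0,0,0.,0]))[:,0]
def on_z(d,uv,z):
    "world points where pixel rays meet height z"
    s=rays(d,uv); D=np.c_[s,np.ones(len(s))]@d["R"]; C=-d["R"].T@d["t"]
    return C+D*((z-C[2])/D[:,2])[:,None]
def cloud(d):
    h,w=d["range_z"].shape; v,u=np.mgrid[:h,:w]
    s=rays(d,np.c_[u.ravel(),v.ravel()]); Z=d["range_z"].ravel()[:,None]
    P=(np.c_[s,np.ones(len(s))]*Z-d["t"])@d["R"]; P[Z[:,0]==0]=np.nan
    return P.reshape(h,w,3)
def proj(d,X):
    c=np.atleast_2d(X)@d["R"].T+d["t"]; s=c[:,:2]/c[:,2:]; s=s*(1+d["k1"]*(s**2).sum(1,keepdims=True))
    return s@d["intrinsics"][:2,:2].T+d["intrinsics"][:2,2]
def down(yaw):
    "tool z down; tool y axis at world angle yaw+90deg (x axis at yaw, mirrored)"
    from scipy.spatial.transform import Rotation as Ro
    y=np.array([-np.sin(yaw),np.cos(yaw),0]); z=np.array([0,0,-1.]); x=np.cross(y,z)
    return Ro.from_matrix(np.c_[x,y,z]).as_quat()
E
python3 - <<'E'
from h import *
d=dict(np.load("top.npz")); P=cloud(d); print("cam",-d["R"].T@d["t"])
print("head",on_z(d,[[162,221]],.102)[0]); print("grey stand",on_z(d,[[172,226]],.032)[0])
hsv=cv2.cvtColor(d["image"],cv2.COLOR_BGR2HSV); 
def comp(m,z,n):
    k,l,st,c=cv2.connectedComponentsWithStats(m.astype(np.uint8))
    for i in range(1,k):
        if st[i,4]>8 and 100<c[i][0]<450 and 120<c[i][1]<330:
            Z=P[...,2][l==i]; print(n,c[i].round(1),st[i].tolist(),on_z(d,[c[i]],z)[0].round(4),np.nanpercentile(Z,[5,50,95]).round(3))
H,S,V=hsv[...,0],hsv[...,1],hsv[...,2]
comp((H>45)&(H<85)&(S>80)&(V>40),.032,"green")
comp(((H<8)|(H>172))&(S>120)&(V>60),.07,"red")
a=P[190:250,140:195]; i=np.nanargmax(a[...,2]); print("hi",a.reshape(-1,3)[i])
for q,(u,v) in dict(jar=(339,143),carton=(181,153),shelf=(300,115),shelflow=(300,85),shelf2=(300,40),front=(300,101)).items(): print(q,P[v,u])
# gauge base rectangle
m=(P[...,2]<.03)&(V>150)&(S<60); k,l,st,c=cv2.connectedComponentsWithStats(m.astype(np.uint8)); i=l[188,248] or l[235,265]
ys,xs=np.where(l==i); W=on_z(d,np.c_[xs,ys],.01)[:,:2]; r=cv2.minAreaRect(W.astype(np.float32)); print("base",r,cv2.boxPoints(r).tolist(),len(xs))
E
```

```text
cam [ 0.42676609 -0.04245945  0.97832168]
head [0.52783144 0.21357573 0.102     ]
grey stand [0.52397606 0.21009825 0.032     ]
green [273.2 220.9] [272, 219, 3, 5, 11] [ 0.5363 -0.0297  0.032 ] [0.009 0.01  0.013]
green [347.  230.1] [335, 218, 25, 25, 570] [ 0.5144 -0.2063  0.032 ] [0.019 0.031 0.034]
green [264.1 224. ] [262, 222, 5, 5, 18] [ 0.5288 -0.0081  0.032 ] [0.008 0.01  0.013]
green [254.7 227.1] [254, 225, 3, 5, 9] [0.5213 0.0144 0.032 ] [0.009 0.011 0.013]
red [258.  203.8] [246, 197, 25, 16, 145] [0.5715 0.0049 0.07  ] [0.015 0.018 0.068]
red [196.1 299.1] [194, 298, 5, 3, 10] [0.3567 0.1407 0.07  ] [0.017 0.019 0.021]
hi [0.52089484 0.22114472 0.10483201]
jar [ 0.73676748 -0.1947377   0.00840202]
carton [0.70107821 0.1935618  0.03603844]
shelf [ 0.80572627 -0.09622608  0.01849649]
shelflow [ 0.79233642 -0.0857292   0.21207329]
shelf2 [ 0.77530441 -0.0754866   0.40029476]
front [ 0.7709128  -0.08714533  0.18360859]
base ((0.5766905546188354, 0.007784403860569), (0.1457652598619461, 0.09088142216205597), 18.153039932250977) [[0.4932780861854553, 0.02825639210641384], [0.5215927958488464, -0.058101654052734375], [0.6601030230522156, -0.01268758438527584], [0.6317883133888245, 0.07367046177387238]] 1641
```

```bash
python3 - <<'E'
from h import *
q=down(np.radians(18)); 
from scipy.spatial.transform import Rotation as Ro
print(Ro.from_quat(current_orientation()).as_matrix().round(2).tolist(), current_force())
for n,p in dict(gauge=[.50,.0,.25],pin=[.47,.20,.25],pass_=[.45,-.20,.22]).items():
    for y in (18,198): print(n,y,inverse_kinematics(p,down(np.radians(y))))
j=inverse_kinematics([.47,.20,.25],q)
move_ptp([.47,.20,.25],q)
d=capture("wrist"); np.savez("w_pin.npz",**d); cv2.imwrite("pics/wpin.png",d["image"])
print("cam",-d["R"].T@d["t"],d["R"].round(2).tolist(),proj(d,[[.524,.213,.102],[.524,.21,.032]]))
for n in ["pin_head","stand_start_floor"]: print(n,[(np.round(s["xy"],1).tolist(),round(s["conf"],2)) for s in silhouettes("wrist",n)])
move_ptp([.50,-.01,.25],q)
d=capture("wrist"); np.savez("w_gap.npz",**d); cv2.imwrite("pics/wgap.png",d["image"])
print(proj(d,[[.54,-.005,.07]]))
move_ptp([.44,-.20,.22],q)
d=capture("wrist"); np.savez("w_pass.npz",**d); cv2.imwrite("pics/wpass.png",d["image"])
print([(np.round(s["xy"],1).tolist(),round(s["conf"],2)) for s in silhouettes("wrist","stand_passed_floor")],proj(d,[.514,-.206,.032]),current_clock())
a=[cv2.resize(cv2.imread(f"pics/{n}.png"),(400,300)) for n in ("wpin","wgap","wpass")]
cv2.imwrite("pics/w1.png",np.vstack([np.hstack(a[:2]),np.hstack([a[2],a[2]*0])]))
E
```

```text
[[-0.92, 0.4, -0.0], [0.4, 0.92, -0.0], [0.0, -0.0, -1.0]] [ 0.70626436 -0.72359108  0.64121661]
gauge 18 [-1.38239880e-01  1.88063217e-01  1.68313957e+00 -4.44089210e-16
  1.27038986e+00 -2.02319547e+00]
gauge 198 [-1.38239880e-01  1.88063217e-01  1.68313957e+00 -4.44089210e-16
  1.27038986e+00  1.11839718e+00]
pin 18 [ 2.67017890e-01  2.04247803e-01  1.66190323e+00 -4.44089210e-16
  1.27544162e+00 -1.61793770e+00]
pin 198 [ 2.67017890e-01  2.04247803e-01  1.66190323e+00 -4.44089210e-16
  1.27544162e+00  1.52365495e+00]
pass_ 18 [-5.58599598e-01  2.06454764e-01  1.73950670e+00 -4.44089210e-16
  1.19563119e+00 -2.44355519e+00]
pass_ 198 [-5.58599598e-01  2.06454764e-01  1.73950670e+00 -4.44089210e-16
  1.19563119e+00  6.98037463e-01]
cam [0.40478707 0.17861917 0.41292305] [[-0.31, 0.95, -0.0], [0.92, 0.3, 0.25], [0.24, 0.08, -0.97]] [[271.85348029 248.00301687]
 [270.36112316 227.92288268]]
pin_head [([275.8, 247.7], 0.56)]
stand_start_floor [([274.9, 225.4], 0.78), ([275.4, 248.6], 0.4)]
[[269.07962921 225.77357371]]
[([154.9, 219.1], 0.94), ([357.9, 195.1], 0.92), ([268.9, 123.9], 0.88), ([252.4, 239.0], 0.67)] [[252.6645567  245.10364347]] 5.2417
```

View pics/w1.png

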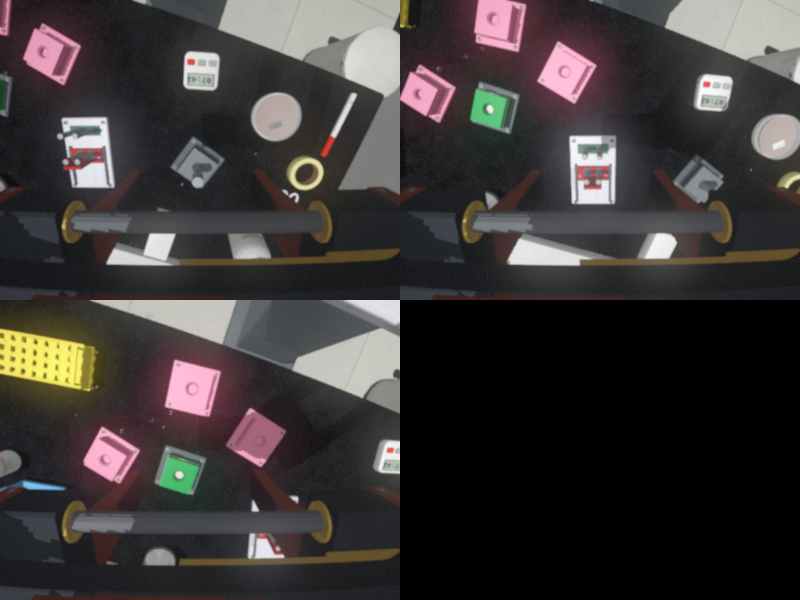

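The wrist views confirm the single pin in the grey stand, at (276,248). The green stand is at (252,239), clearly different in colour from the pink ones. Next I'll look at close crops of the pin, gauge and green stand.

```bash
python3 - <<'E'
from h import *
def crop(n,u,v,w=50):
    i=cv2.imread(f"pics/{n}.png")[v-w:v+w,u-w:u+w]; return cv2.resize(i,(400,400),interpolation=cv2.INTER_CUBIC)
cv2.imwrite("pics/c1.png",np.vstack([np.hstack([crop("wgap",270,237),crop("wpin",276,232)])[:300*2]]))
d=dict(np.load("w_pass.npz"));hsv=cv2.cvtColor(d["image"],cv2.COLOR_BGR2HSV)
m=(hsv[...,0]>45)&(hsv[...,0]<85)&(hsv[...,1]>90)&(hsv[...,2]>140); P=cloud(d); m&=abs(P[...,2]-.032)<.006
ys,xs=np.where(m); W=on_z(d,np.c_[xs,ys],.032)[:,:2].astype(np.float32); r=cv2.minAreaRect(W);print("green top",r,W.mean(0))
d=dict(np.load("top.npz"));hsv=cv2.cvtColor(d["image"],cv2.COLOR_BGR2HSV)
P=cloud(d); m=(hsv[...,0]>45)&(hsv[...,0]<85)&(hsv[...,1]>90)&(abs(P[...,2]-.032)<.005); m[:,:330]=0;m[:,365:]=0
ys,xs=np.where(m); W=on_z(d,np.c_[xs,ys],.032)[:,:2].astype(np.float32); print("green top (top)",cv2.minAreaRect(W))
d=dict(np.load("w_pin.npz")); P=cloud(d); 
for z in (.087,.102): print(on_z(d,[[275.8,247.7]],z))
m=(P[...,2]>.09)&(P[...,2]<.12); ys,xs=np.where(m); ok=abs(xs-276)<20; print("headtop px",xs[ok].mean(),ys[ok].mean(),ok.sum(),on_z(d,[[xs[ok].mean(),ys[ok].mean()]],.102))
d=dict(np.load("w_gap.npz")); P=cloud(d); m=(P[...,2]>.06)&(P[...,2]<.08)
k,l,st,c=cv2.connectedComponentsWithStats(m.astype(np.uint8))
for i in range(1,k):
    if st[i,4]>4 and abs(c[i][0]-270)<50 and abs(c[i][1]-235)<60: print(c[i],st[i],on_z(d,[c[i]],.07))
E
```

```text
green top ((0.5163719058036804, -0.20885172486305237), (0.05611919239163399, 0.0571083165705204), 89.16556549072266) [ 0.51594967 -0.20885697]
green top (top) ((0.515695333480835, -0.20756496489048004), (0.05525781586766243, 0.056034237146377563), 88.95568084716797)
[[0.5279598  0.21893445 0.087     ]]
[[0.522291   0.21707901 0.102     ]]
headtop px 276.504132231405 253.20661157024793 242 [[0.52833582 0.21987847 0.102     ]]
[258.48571429 218.62857143] [255 214   8  10  70] [[ 0.53538093 -0.01980323  0.07      ]]
[279.5 218.5] [276 214   8  10  68] [[0.5274413  0.00410152 0.07      ]]
[269.32544379 258.04142012] [257 248  26  18 338] [[0.57997279 0.00806247 0.07      ]]
```

View pics/c1.png

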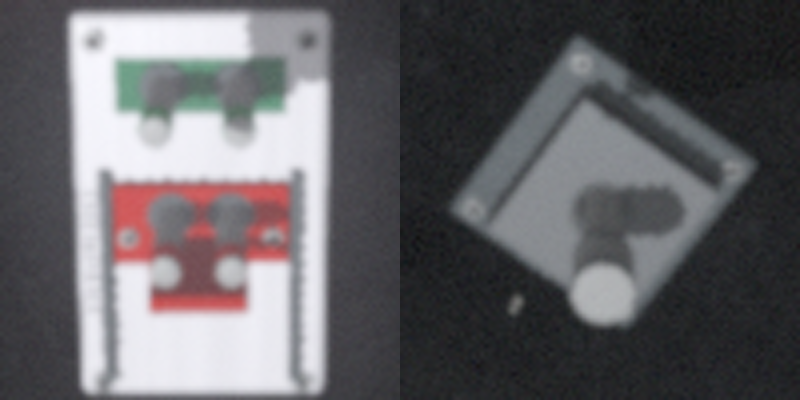

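The left crop shows two green post tops at about (155,130) and (239,130), and two red ones at (165,272) and (231,273). The right crop shows the pin's head top at (602,293), above the grey stand. So the choice is confirmed.

```bash
python3 - <<'E'
from h import *
d=dict(np.load("w_gap.npz")); c=np.array([[155,130],[239,130],[165,272],[231,273]])/4-.375+[220,187]
W=on_z(d,c,.07)[:,:2]; print(W, np.linalg.norm(W[0]-W[1]),np.linalg.norm(W[2]-W[3]))
g=(W[0]+W[1])/2; r=(W[2]+W[3])/2; print("gap",g,"red",r,"dist",np.linalg.norm(r-g),"yaw",np.degrees(np.arctan2(*(r-g)[::-1])),"yaw posts",np.degrees(np.arctan2(*(W[1]-W[0])[::-1]))-90)
d=dict(np.load("w_pin.npz")); print("pin",on_z(d,np.array([[602,293]])/4-.375+[226,182],.102))
m=(cloud(d)[...,2]>.026)&(cloud(d)[...,2]<.04); m[:,:235]=0;m[:,315:]=0; ys,xs=np.where(m)
print("grey top",cv2.minAreaRect(on_z(d,np.c_[xs,ys],.032)[:,:2].astype(np.float32)))
E
```

```text
[[ 0.53601404 -0.01974667]
 [ 0.52822839  0.0042026 ]
 [ 0.57885477 -0.00329075]
 [ 0.57284182  0.01626386]] 0.025183003405655623 0.02045821172950591
gap [ 0.53212121 -0.00777203] red [0.57584829 0.00648655] dist 0.04599309594415867 yaw 18.060181869134077 yaw posts 18.008794317981227
pin [[0.49568028 0.32780279 0.102     ]]
grey top ((0.6140603423118591, 0.20725058019161224), (0.06406954675912857, 0.23476381599903107), 80.93402862548828)
```

```bash
python3 - <<'E'
from h import *
d=dict(np.load("w_pin.npz")); print("pin",on_z(d,np.array([[202,293]])/4-.375+[226,182],.102))
q=down(np.radians(18)); move_ptp([.45,.10,.24],q); move_ptp([.529,.220,.19],q)
d=capture("wrist"); P=cloud(d); m=(P[...,2]>.085)&(P[...,2]<.115)&(np.hypot(P[...,0]-.529,P[...,1]-.22)<.03)
ys,xs=np.where(m); print(m.sum(),np.nanmedian(P[m],0),on_z(d,[[xs.mean(),ys.mean()]],.098))
t=m&(P[...,2]>.0985); print(np.nanmean(P[t],0),P[t].min(0),P[t].max(0))
g=(abs(P[...,2]-.032)<.004)&(np.hypot(P[...,0]-.529,P[...,1]-.22)<.05); ys,xs=np.where(g); print("stand",cv2.minAreaRect(P[g][:,:2].astype(np.float32)))
cv2.imwrite("pics/w2.png",d["image"]); print(proj(d,[.529,.22,.102]),current_position(),current_clock())
E
```

```text
pin [[0.53038656 0.22009928 0.102     ]]
392 [0.52849355 0.21989713 0.10264438] [[0.52961342 0.22031179 0.098     ]]
[0.52959031 0.22035834 0.10259127] [0.52133002 0.21150008 0.0985333 ] [0.53915745 0.22960162 0.1050395 ]
stand ((0.5303320288658142, 0.22062835097312927), (0.05621855705976486, 0.056150466203689575), 71.86940002441406)
[[277.81408205 215.81223091]] [0.52838249 0.21833427 0.19022923] 7.1
```

View pics/w2.png

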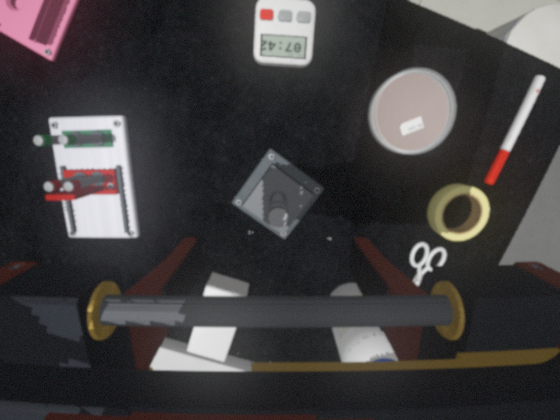

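The wrist view shows the pin's head at (278,216) over the grey stand, centred between the fingers with nothing near their path. Now the descent and grasp.

```bash
python3 - <<'E'
from h import *
q=down(np.radians(18)); sleep(.2); print(current_position(),current_force())
servo_line([.5298,.2204,.11],q,.1); sleep(.2); print(current_position())
print(servo_line([.5298,.2204,.069],q,.06,contact_N=8)); sleep(.2); print(current_position(),current_force())
move_gripper(.012); sleep(.2); print(current_finger_gap(),current_grip_force(),current_force(),current_torque(),current_position(),current_clock())
E
```

```text
[0.52884475 0.21873113 0.19094423] [0.37054969 0.00352601 0.10130653]
[0.53028361 0.22053811 0.11068732]
False
[0.53014362 0.22050099 0.06943672] [ 0.5725766  -0.78618663 -0.26219428]
0.017201968400104406 29.999865889549255 [-0.3863801  -0.55027094 -0.26355462] [ 0.0508773   0.02013293 -0.0443308 ] [0.52979745 0.22040773 0.06898226] 10.7667
```

```bash
cat >> h.py <<'E'
YAW=np.radians(18.05); GX=np.array([np.cos(YAW),np.sin(YAW)]); GY=np.array([-GX[1],GX[0]]); G=np.array([.53212,-.00777]); Q=down(YAW)
def gp(x,y=0,z=.090): return [*(G+x*GX+y*GY),z]
def loc():
    p=np.mean([current_position() for _ in range(5)],0); f=np.mean([current_force() for _ in range(5)],0); v=p[:2]-G
    return np.round([1e3*v@GX,1e3*v@GY,1e3*p[2],f[:2]@GX,f[:2]@GY,f[2]],2)
E
python3 - <<'E'
from h import *
servo_line([.5298,.2204,.19],None,.1); sleep(.2); print(current_force(),current_finger_gap())
move_ptp(gp(-.04,0,.19),Q); servo_line(gp(-.04),Q,.1); sleep(.3); a=loc(); print(a,loc())
d=capture("wrist"); cv2.imwrite("pics/w3.png",d["image"][80:320,130:430].repeat(2,0).repeat(2,1)); np.savez("w3.npz",**d)
hit=servo_line(gp(-.010),Q,.03,contact_N=2.5); sleep(.2); print(hit,loc(),current_clock())
E
```

```text
[-0.95710508  0.55747006 -0.76230218] 0.017089625266759542
[-3.977e+01 -1.500e-01  9.039e+01 -6.600e-01 -1.000e-02 -1.580e+00] [-3.977e+01 -1.500e-01  9.039e+01 -6.600e-01 -1.000e-02 -1.580e+00]
False [-10.15  -0.    90.01  -0.19   0.12  -0.95] 16.1333
```

View pics/w3.png

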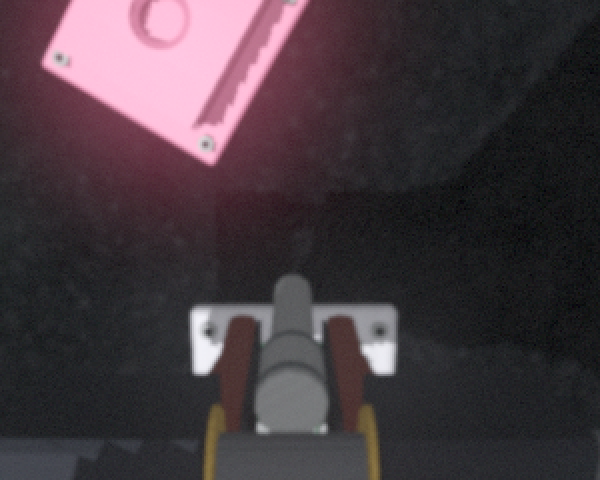

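The picture shows the pin upright between the pads, with its shank at column 292. The gauge base spans columns 191–397 (centre 294), so it is well centred. Next I'll push through the gap, watching the force.

```bash
python3 - <<'E'
from h import *
hit=servo_line(gp(.0),Q,.015,contact_N=3); sleep(.15); print(hit,loc())
if not hit:
    hit=servo_line(gp(.015),Q,.015,contact_N=3); sleep(.1); print(hit,loc())
print(current_clock())
E
```

```text
False [-1.300e-01  4.000e-02  8.999e+01 -5.600e-01  1.000e-02 -1.050e+00]
False [14.88  0.   89.97 -0.22  0.19 -0.97]
18.35
```

```bash
python3 - <<'E'
from h import *
hit=servo_line(gp(.031),Q,.03,contact_N=3); print(hit,loc())
if not hit:
    hit=servo_line(gp(.064),Q,.008,contact_N=4)
    for _ in range(6): print(hit,loc()); sleep(.1)
print(current_clock())
E
```

```text
False [ 3.091e+01  1.000e-01  8.989e+01  9.400e-01  5.000e-02 -1.870e+00]
True [ 3.952e+01  8.600e-01  8.910e+01  1.000e-02 -1.660e+00 -8.200e-01]
True [39.05  1.07 88.68 -0.13 -0.22 -1.21]
True [38.76  1.31 88.48 -0.09 -0.9  -0.67]
True [38.67  1.38 88.47 -0.36  0.69 -1.29]
True [38.66  1.39 88.47  0.63 -1.1  -1.92]
True [38.64  1.38 88.5   0.12 -0.51 -1.77]
21.3833
```

```bash
python3 - <<'E'
from h import *
x=.0385
while x<.046:
    x+=.0004; servo_line(gp(x),Q,.01); f=loc(); print(f)
    if f[3]<-4.0: break
t=current_clock()
for _ in range(8):
    sleep(.1); print(loc())
print(current_clock(),t)
E
```

```text
[38.74  0.14 90.06  0.71  1.15 -0.83]
[39.01  0.21 89.93 -0.86  1.57  0.14]
[39.3   0.28 89.85 -2.11  0.88 -1.18]
[39.56  0.31 89.78 -2.42  1.69 -0.43]
[39.88  0.36 89.75 -3.87  3.65 -0.84]
[40.19  0.45 89.75 -4.13  2.2  -0.63]
[40.18  0.47 89.73 -3.95  1.83 -0.83]
[40.21  0.46 89.76 -3.97  3.09 -0.87]
[40.2   0.49 89.75 -3.92  3.49 -0.56]
[40.21  0.46 89.74 -4.84  2.1  -0.88]
[40.18  0.45 89.75 -3.79  3.07 -0.45]
[40.16  0.45 89.74 -4.64  2.9  -0.73]
[40.19  0.44 89.72 -3.92  2.9  -0.6 ]
[40.19  0.48 89.75 -4.36  2.25 -0.97]
23.775 22.975
```

```bash
python3 - <<'E'
from h import *
servo_line(gp(.027,.0005),Q,.03); servo_line(gp(.027,.0005,.19),Q,.1); sleep(.2); print(loc(),current_finger_gap())
S=[.5164,-.2087]
move_ptp([*S,.19],Q); sleep(.2)
servo_line([*S,.106],Q,.1); sleep(.3); print(current_position(),current_force())
h=servo_line([*S,.085],Q,.02,contact_N=4); sleep(.1); print(h,current_position(),current_force(),current_clock())
d=capture("wrist"); cv2.imwrite("pics/w4.png",d["image"][80:320,130:430].repeat(2,0).repeat(2,1))
E
```

```text
[ 2.6660e+01  6.6000e-01  1.8937e+02  2.0000e-01  4.0000e-02 -1.1900e+00] 0.017597923211279412
[ 0.5166794  -0.20883593  0.1064773 ] [-0.13917066  1.4993065  -2.03507756]
False [ 0.51650444 -0.20874546  0.08515415] [-0.42086834  0.12384341 -1.66256755] 29.4
```

View pics/w4.png

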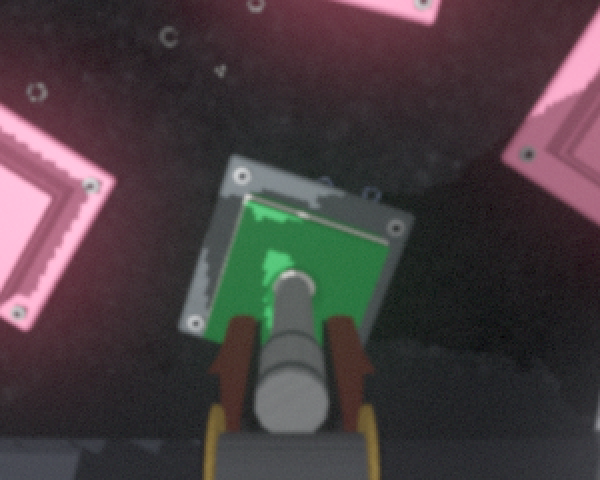

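The shank is entering the green stand's socket at (294,285), freely and upright. Next I'll lower it home and release.

```bash
python3 - <<'E'
from h import *
S=[.5164,-.2087]
h=servo_line([*S,.0665],Q,.015,contact_N=4); print(h,current_position(),current_force())
sleep(.2); z=current_position()[2]; print(z)
if z<.073:
    move_gripper(.05); sleep(.3); print(current_finger_gap(),current_force(),current_clock())
    servo_line([*S,.19],Q,.08); sleep(.3)
    servo_line([S[0]-.05,S[1],.21],Q,.1); sleep(.3)
    d=capture("wrist"); P=cloud(d); m=(P[...,2]>.07)&(P[...,2]<.13)&(np.hypot(P[...,0]-S[0],P[...,1]-S[1])<.03)
    t=m&(P[...,2]>.09); print(np.nanmedian(P[t],0),(P[t].min(0)+P[t].max(0))/2,np.percentile(P[t][:,2],95))
    cv2.imwrite("pics/w5.png",d["image"][130:330,130:430].repeat(2,0).repeat(2,1)); print(current_clock())
E
```

```text
True [ 0.51638695 -0.20864785  0.06893416] [-0.53689486 -0.41086202  5.02129472]
0.06890406477958202
0.05023255963575016 [-0.22789429 -0.04524422  0.51686472] 31.6167
[ 0.51446899 -0.20914912  0.10250056] [ 0.51654567 -0.20884588  0.09773359] 0.10388497627126597
34.6333
```

View pics/w5.png

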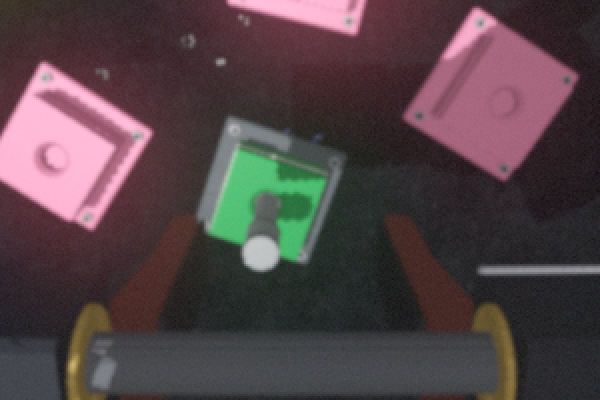

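The pin stands upright and released in the green stand, with its head at (261,253). Its top is at 0.102 m, so it is fully home.

```bash
python3 -c "
from bench import *
print(close_job())"
```

```text
the job is handed in; nothing more can be done
None
```

The job is handed in, with no verdict shown: the pin went through the green gap without touching, was pressed against the red posts at about 4 N for 0.8 s, and now stands released and fully home in the green stand, at about 35 s on the robot clock.

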